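Hang the temperature logger on the post's screw and tug-test it

ROBOT

A 6-joint arm with a two-finger parallel gripper is mounted at the origin on a cart in front of the work surface, level with it; the furniture and walls round the work are solid. World frame = base frame: x ahead of the robot, y to its left, z up, the work surface at z = 0. Lengths are in mm, angles in rad, forces in N, time in s.
With the tool pointing down it reaches from about 300 to 775 mm from the base axis. Payload 14.6 kg.
Tool frame: the origin (TCP) lies on the centre line of the jaws, within the pads' length; the fingertips stand 19 mm ahead of it and the grasp point (between the pads) is the TCP (bot.tip_reach is the distance from the TCP to the fingertips, in mm); y points along the fingers, x is the direction in which the jaws open and shut, and the axes are right-handed (so a half turn about y gives the same grasp; the last joint's range is limited). The gripper opens to 85 mm and grips with 20 to 120 N. Pads are 22 mm wide; open, the fingers measure 114 mm over their backs; the gripper's body (76 mm by 85 mm) begins 54 mm behind the grasp point. The pads swing forward as they close: fully open they stand 13 mm farther back than shut.
Start: joints at [-1.172, 0.3, 1.521, -0, 1.321, -0.067], TCP at [247.018, -491.398, 250.281] pointing down, gripper open.
Joint ranges: [-3.03, 3.03], [-0.79, 2.21], [0.23, 2.52], [-1.04, 4.18], [0, 3.07], [-2.55, 2.55]. Speed limits (rad/s): [2.22, 2.22, 2.57, 3.14, 3.14, 3.14].

INTERFACE

Orientations are given as a unit quaternion [w, x, y, z].
In Python, from rig import bot gives the robot as it stands. Calls block until the motion is done:
- bot.move_to(position, orientation): joint-space move of the TCP to a pose.
- bot.servo_line(position, attitude=None, speed=150, until_force=None): straight line of the TCP; attitude=None keeps the orientation; speed is the mean speed in mm/s. With until_force (N) it stops when the force on the tool has changed by that much, and returns True; else False.
- bot.move_joints(angles): joint-space move.
- bot.move_gripper(opening, grip_force=None): finger opening in mm; grip_force is the grip in N (None keeps the last); returns when the fingers have stopped.
- bot.dwell(seconds).
- bot.ik(position, orientation): joint angles nearest the present ones, or None.
- bot.read_state(): the state.
- bot.read_camera(name): name is "scene" or "top" or "wrist"; returns a dict with "image" (480x640x3 uint8, blue, green, red), "depth" (480x640 float32, mm along the optical axis (not along the pixel's ray), 0 where there is no reading), "fovy" (degrees; the focal length in pixels is half the picture's height over the tangent of half this angle, whatever the lens; pixels are square), "cx", "cy" (the principal point, pixels), "k1" (the pictures are not rectified: a ray, as slopes to the right and down, at radius r is drawn at 1 + k1 r^2 times it, then the intrinsics apply), "eye" and "attitude" of the camera in the world; the wrist camera has in their place "mount" (4x4, takes a point from camera to tool coordinates, whose origin is the TCP and whose axes are the tool frame's). Camera axes: x right, y down, z forward; pixel columns grow to the right and rows downward; lengths in mm; the calibration is good to about 2 mm. A picture is of the moment at which its call begins: read the wrist's pose just before it.
A pose or a line that the arm cannot do raises bot.MotionError and nothing moves.
- bot.finish_job(): hands the job in, once; it reports no verdict.
The state is a dict: "clock": time; "joint_positions": joint angles; "qvel": joint speeds; "effort": joint torques, N m; "ee_pos": TCP position; "tool_rot": TCP orientation; "ft_force": force on the tool from outside, world axes, zero at the start; "moment": the same for the moment, N m; "grip_width": finger opening in mm.
Only numpy, scipy, OpenCV 4.12 (cv2) and the standard library are available. Lean on these libraries where they do the work, as an engineer would, in place of code of your own. Each camera call takes 0.05 s, during which the arm holds its last target.

TASK

Hang the grey temperature logger on the screw of the aluminium post by the keyhole in its back: feeling for it gently, without pressing hard, pass the screw's head through the wide part of the hole, then let the logger down until the screw sits at the upper end of the slot. As the keyhole is out of sight, keep hold and give the logger a gentle, steady downward tug of about 10 N (never as much as 15 N) for about a second to make sure it is held. Then let go, leave it hanging upright by itself, and do not push the other things about.

Things in the scene. Friction and masses are not known exactly. Their poses are not given: they have to be found in the camera images.
- logger_mid (a point): Centre of the temperature logger, a flat grey plastic case 48 mm wide (its y), 28 mm thick (x) and 92 mm tall (z), 0.11 to 0.23 kg, standing loose and upright on the table. Point half-way up, in the middle of the case; z up, -x out of its front (dark display, three keys, two round sockets), +x out of its flat back, turned away from the robot. Grip it by its plain 48 mm sides, near the top.
- keyhole_opening (a point): Nominal centre of the wide part of the keyhole in the logger's back: an octagonal opening 16.5 mm across in a 3 mm steel hanger plate, flush with the back, 7 mm hollow behind it; 12.5 mm behind (+x), 6 mm above the logger's centre. The plate is clamped in vertical guides and may be set up to 5 mm higher or lower than this point (not seen here: find it by feel); it does not shift in use. Axes as the logger's.
- keyhole_seat (a point): Nominal place of the screw's shank when it bears on the upper end of the keyhole's slot: 12.5 mm behind (+x), 22 mm above the logger's centre, 16 mm above the opening's centre. The slot is 7.5 mm wide and runs straight up from the opening, whose upper corners slant into it. It goes up or down with the hanger plate (up to 5 mm) just as the opening does, always 16 mm above it. Axes as the logger's.
- screw (a point): The screw on the post: point on its axis, half-way along its bare shank, 130 to 142 mm above the table. +x runs along the screw into the post, z up; the head points to -x, roughly towards the robot. Shank 4.5 mm thick, 5.5 mm long; head 13 mm across, 3.5 mm thick, its outer face 6.25 mm out (-x) from this point; the post's flat front face is 2.75 mm behind it (+x). All rigid and fixed.
- shank: The bare shank of that screw (4.5 mm thick), on which the keyhole slot bears; origin on its axis at the post's front face; axes as the screw's.
- post: The fixed post: upright slotted aluminium profile 40 x 40 mm with a black end cap, on a steel foot plate 110 x 110 x 8 mm with levelling feet that hold it 2 to 14 mm off the table. Origin at the plate's underside, under the profile's axis; the screw is 128 mm, the top 158 mm above it; the screw is on the -x face, 20 mm before the axis. The plate reaches 37 mm in front of the axis, 73 behind, 55 to each side.
- blue_vial: Bystander: glass vial with a dark cap, 24 mm across, 54 mm high, standing; origin under its middle.
- white_vial: Bystander: glass vial with a light cap, 24 mm across, 54 mm high, standing; origin under its middle.
- tube: Bystander: screw-cap sample tube, 21 x 102 x 21 mm, lying along its y; origin under its middle.
- syringe10: Bystander: syringe, 30 x 113 x 17 mm, lying along its y; origin under its middle.
- driver_module: Bystander: small black and blue valve driver, 20 x 37 x 20 mm; origin under its middle.
- fitting_big: Bystander: grey threaded tube fitting with a blue ring, 18 x 33 x 15 mm; origin under its middle.
- long_spatula: Bystander: steel spatula with a black grip, 173 mm long, 9 mm wide, lying along its y; origin under its middle.

How it is judged:
By the outcome, as a careful person would: the job done as asked, in the order asked, and still so for the second after the job is handed in, with the robot touching nothing.
It also fails if it takes over 64 s, if anything falls off the work surface, if the arm or the gripper's body presses on something with over 40 N, if the wrist force passes 120 N, or if a joint passes its speed limit or range.

## Working session

There is one attempt and no reset: what is moved stays moved. The work goes in short steps, each a Python script; the robot and the scene stay as the last script left them, time stands still between calls to the robot, and variables do not carry over. Pictures are saved under pics/ and viewed, and the job is handed in when it is done.

```bash
ls; mkdir -p pics
cat > h.py <<'E'
import numpy as np, cv2
from rig import bot
from scipy.spatial.transform import Rotation as R
def q2R(q): return R.from_quat([q[1],q[2],q[3],q[0]]).as_matrix()
def R2q(M):
    q=R.from_matrix(M).as_quat(); return [q[3],q[0],q[1],q[2]]
def cam(name):
    st=bot.read_state(); c=bot.read_camera(name)
    if name=="wrist":
        T=np.eye(4);T[:3,:3]=q2R(st['tool_rot']);T[:3,3]=st['ee_pos']
        c['T']=T@np.array(c['mount'])
    else:
        T=np.eye(4);a=np.array(c['attitude'])
        T[:3,:3]=q2R(a) if a.size==4 else a
        T[:3,3]=c['eye'];c['T']=T
    h=c['image'].shape[0]; c['f']=h/2/np.tan(np.radians(c['fovy'])/2)
    return c
def ray(c,u,v):
    K=np.array([[c['f'],0,c['cx']],[0,c['f'],c['cy']],[0,0,1.]])
    p=cv2.undistortPoints(np.array([[[u,v]]],float),K,np.array([c['k1'],0,0,0.]))[0,0]
    return c['T'][:3,3],c['T'][:3,:3]@np.array([p[0],p[1],1.])
def onz(c,u,v,z):
    o,d=ray(c,u,v);return o+d*(z-o[2])/d[2]
def dep(c,u,v):
    o,d=ray(c,u,v);return o+d*c['depth'][int(round(v)),int(round(u))]
def cloud(c):
    h,w=c['depth'].shape
    K=np.array([[c['f'],0,c['cx']],[0,c['f'],c['cy']],[0,0,1.]])
    g=np.stack(np.meshgrid(np.arange(w),np.arange(h)),-1).reshape(-1,1,2).astype(float)
    p=cv2.undistortPoints(g,K,np.array([c['k1'],0,0,0.])).reshape(-1,2)
    z=c['depth'].reshape(-1,1)
    P=np.hstack([p*z,z])@c['T'][:3,:3].T+c['T'][:3,3]
    P[z[:,0]==0]=np.nan
    return P.reshape(h,w,3)
E
python3 - <<'E'
from h import *
for n in ["scene","top","wrist"]:
    c=cam(n);cv2.imwrite(f"pics/{n}0.png",c['image']);print(n,c['fovy'],c['cx'],c['cy'],c['k1'],c['T'].round(3).tolist(),(c['depth']>0).mean())
s=bot.read_state();print(s)
E
```

```text
pics
scene 55.011029428968286 312.7656101110998 237.0266028924913 -0.009158685875793894 [[-0.863, -0.31, 0.4, 138.094], [-0.506, 0.523, -0.686, 686.654], [0.003, -0.794, -0.608, 693.804], [0.0, 0.0, 0.0, 1.0]] 0.9960546875
top 54.6705954967631 315.2297731555345 233.7241792440858 -0.008842645354492038 [[-0.003, -0.981, 0.195, 296.248], [-1.0, 0.003, 0.001, 6.24], [-0.001, -0.195, -0.981, 1232.96], [0.0, 0.0, 0.0, 1.0]] 0.99615234375
wrist 62.63828324002093 319.803464150611 237.1118190390096 0.0010385890636334582 [[0.45, -0.849, -0.277, 317.195], [-0.893, -0.428, -0.137, -457.5], [-0.002, 0.309, -0.951, 374.303], [0.0, 0.0, 0.0, 1.0]] 0.996142578125
{'clock': 0.15, 'joint_positions': array([-1.17160436e+00,  3.00301276e-01,  1.52140885e+00, -6.43380976e-06,
        1.32071687e+00, -6.65886983e-02]), 'qvel': array([-5.02733868e-04, -2.66079322e-03, -1.33084090e-03,  1.43539309e-03,
       -1.39552904e-03, -1.40477285e-05]), 'effort': array([ 1.31092202e-03, -5.43658805e+01, -3.61884320e+01, -1.56539549e-06,
        3.13663542e-03,  3.46974912e-05]), 'ee_pos': array([ 246.95741214, -491.26490467,  249.88733852]), 'tool_rot': array([ 0.60206672, -0.60172795,  0.37134731, -0.37086428]), 'ft_force': array([-0.63489324,  0.52036079, -0.00875009]), 'moment': array([-0.03532676, -0.05020217, -0.00838456]), 'grip_width': 85.45735605413356}
```

View pics/scene0.png

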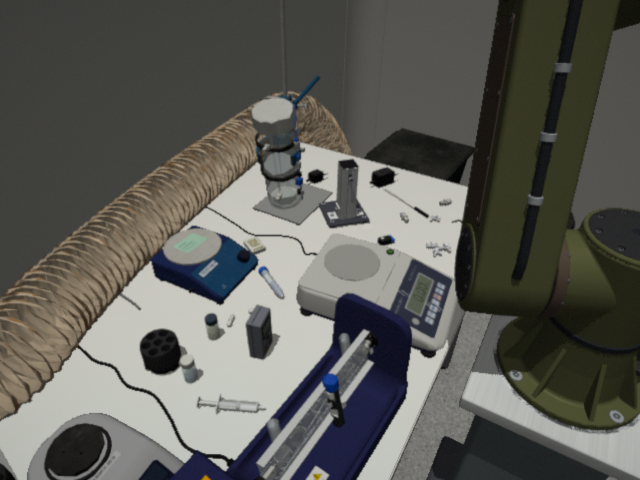

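View pics/top0.png

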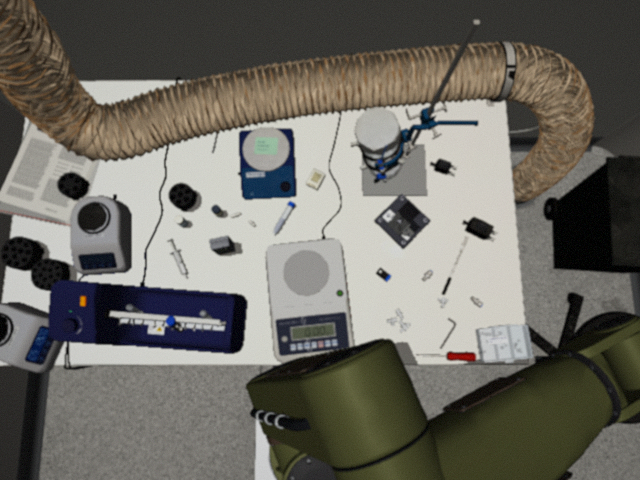

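View pics/wrist0.png

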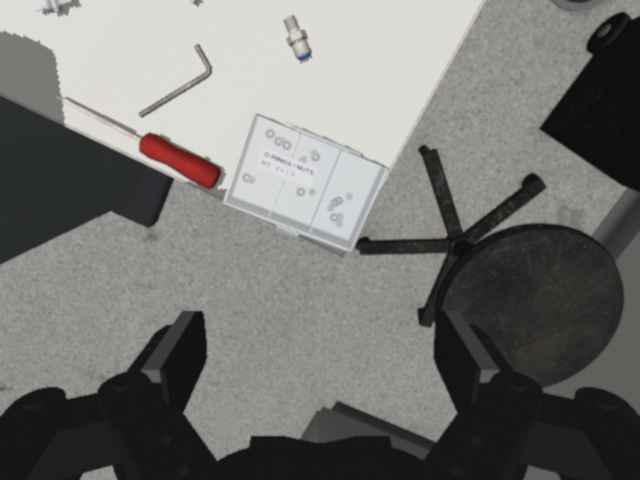

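Scene view: the logger stands at about (260,332) and the post at (347,190). In the top view they are at (221,245) and (403,220). Next I measure both from the depth images.

Run:
```python
from h import *
t=cam("top");s=cam("scene")
np.set_printoptions(precision=1,suppress=True)
P=cloud(t)
for (n,u0,v0,u1,v1,zl) in [("logger",200,225,245,265,80),("post",370,190,435,255,130)]:
    Q=P[v0:v1,u0:u1].reshape(-1,3);Q=Q[Q[:,2]>zl]
    r=cv2.minAreaRect(Q[:,:2].astype(np.float32));print(n,len(Q),np.median(Q,0),r,np.percentile(Q[:,2],[5,50,95]))
P=cloud(s)
for (n,u0,v0,u1,v1,zl) in [("logger",240,300,280,365,84),("logger_all",240,300,280,365,15),("post",325,150,375,230,148),("post_all",325,150,375,230,30)]:
    Q=P[v0:v1,u0:u1].reshape(-1,3);Q=Q[Q[:,2]>zl]
    r=cv2.minAreaRect(Q[:,:2].astype(np.float32));print(n,len(Q),np.median(Q,0),r,np.percentile(Q[:,2],[5,50,95]))
for n,c,b in [("tl",t,(180,200,270,290)),("tp",t,(340,100,500,300)),("sp",s,(300,140,400,240)),("sl",s,(180,280,320,420))]:
    x0,y0,x1,y1=b;im=c['image'][y0:y1,x0:x1];k=590/max(im.shape[:2]);cv2.imwrite(f"pics/c_{n}.png",cv2.resize(im,None,fx=k,fy=k,interpolation=cv2.INTER_CUBIC))
# table height check
print(onz(t,221,245,92),onz(t,403,220,165))
```

```text
logger 242 [502.  246.4  92. ] ((502.685302734375, 247.01974487304688), (29.290220260620117, 48.64421081542969), 13.431655883789062) [83.6 92.  96. ]
post 353 [ 561.3 -211.4  161.9] ((561.4349975585938, -211.80934143066406), (38.629005432128906, 49.68067932128906), 44.328033447265625) [134.9 161.9 165.5]
logger 367 [502.  255.3  91.3] ((503.2210998535156, 251.37130737304688), (29.383249282836914, 48.04719924926758), 11.862650871276855) [85.5 91.3 93.5]
logger_all 1001 [495.1 265.   70.7] ((502.8617248535156, 251.6200408935547), (30.313051223754883, 48.584346771240234), 11.28667163848877) [21.3 70.7 93. ]
post 207 [ 562.1 -205.1  159.1] ((564.2041015625, -209.6438751220703), (41.87180709838867, 42.916133880615234), 44.62799835205078) [149.3 159.1 161. ]
post_all 1055 [ 557.6 -200.2  104.2] ((579.9920654296875, -297.8059997558594), (55.17964172363281, 235.3334197998047), 9.671035766601562) [ 35.3 104.2 160.1]
[495.6 242.3  92. ] [ 541.5 -200.1  165. ]
```

```bash
python3 -c "
import cv2,numpy as np
a=[cv2.resize(cv2.imread(f'pics/c_{n}.png'),(400,300) if 0 else None,fx=.5,fy=.5) for n in ['tl','tp','sp','sl']]
H=295
a=[cv2.copyMakeBorder(x,0,H-x.shape[0],0,300-x.shape[1],0) for x in a]
cv2.imwrite('pics/mon.png',np.vstack([np.hstack(a[:2]),np.hstack(a[2:])]))"
```

```text
(no output)
```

View pics/mon.png

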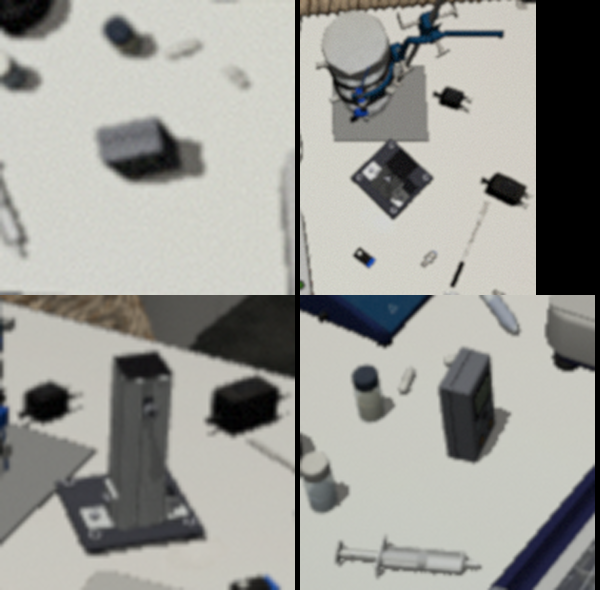

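The screw shows on the post's wide face at scene pixel (350,177). So the screw's +x yaw is about -45°, and the logger's is about +12°. I'll check the clearance to the tower and find viewing poses for the wrist camera.

Run:
```python
from h import *
np.set_printoptions(precision=2,suppress=True)
t=cam("top");s=cam("scene");w=cam("wrist")
print(np.array(w['mount']),bot.tip_reach)
for c in (t,s):
    P=cloud(c).reshape(-1,3);P=P[~np.isnan(P[:,0])]
    for lo,hi in [(100,200),(200,300),(300,500)]:
        m=(P[:,2]>lo)&(P[:,2]<hi)&(P[:,0]>400)&(P[:,0]<720)&(P[:,1]>-380)&(P[:,1]<350)
        if m.sum(): print(lo,m.sum(),np.percentile(P[m],[0,2,50,98,100],axis=0).tolist())
print("balance",[dep(t,u,v) for u,v in [(305,270),(280,250),(335,340)]])
P=cloud(s)
for u in range(344,356,2): print(u,[P[v,u].round(0).tolist() for v in (173,177,181,200)])
scr=np.array([548,-196,137.])
def look(yaw,pitch,dist,roll=0,tgt=scr):
    x=np.array([np.cos(yaw),np.sin(yaw),0]);
    f=x*np.cos(pitch)-np.array([0,0,1])*np.sin(pitch)   # tool y
    side=np.cross([0,0,1],x)  # left
    return tgt-f*dist,f,side
for yaw in (-20,-30,-45):
  for p in (30,45,60):
    for d in (120,160,200):
        pos,f,side=look(np.radians(yaw),np.radians(p),d)
        for sg in(1,-1):
            M=np.stack([sg*side,f,np.cross(sg*side,f)],1)
            j=bot.ik(pos.tolist(),R2q(M))
            if j is not None: print(yaw,p,d,sg,np.array(j))
```

```text
[[   1.      0.     -0.      1.28]
 [   0.     -0.31    0.95 -124.5 ]
 [   0.     -0.95   -0.31   77.93]
 [   0.      0.      0.      1.  ]] 19.0
100 869 [[536.8527714881664, -242.77421239058117, 100.38296374265792], [539.7613144345933, -234.2772463143103, 104.90356186635022], [664.5032087842637, -194.87292624314549, 161.35575075999373], [715.0157373863094, -119.63897635875502, 197.99389520393584], [719.3211986660364, -111.21629313746276, 199.968239669465]]
200 1274 [[659.717743703369, -273.88390345704494, 200.22489197596065], [662.8539330222192, -259.0938661949339, 202.67077984936793], [687.1252002593842, -126.64780889952267, 284.9986709942128], [717.937693470809, -82.15202677714286, 299.44484498455097], [719.9212654255421, -75.9095271105029, 299.9997087078681]]
300 288 [[668.098259602009, -339.98382166019, 300.05176293559043], [674.231486856851, -334.8063901111229, 300.14446437607813], [703.4769754720703, -154.74083586537404, 303.5109592870064], [719.5632484804926, -132.70003728510932, 309.7199343465057], [719.9280249681888, -123.62036716448688, 312.1058263444212]]
100 1613 [[537.8
[... 2991 characters left out ...]
6  0.03  1.93 -0.13  0.67  1.82]
-30 60 160 1 [-0.35 -0.05  1.93 -0.13  0.75 -1.33]
-30 60 160 -1 [-0.35 -0.05  1.93 -0.13  0.75  1.82]
-30 60 200 1 [-0.34 -0.13  1.92 -0.12  0.84 -1.33]
-30 60 200 -1 [-0.34 -0.13  1.92 -0.12  0.84  1.81]
-45 45 120 1 [-0.16  0.02  2.08 -0.92  0.55 -0.25]
-45 45 160 1 [-0.11 -0.07  2.1  -0.85  0.63 -0.32]
-45 45 200 1 [-0.06 -0.16  2.11 -0.79  0.72 -0.36]
-45 60 120 1 [-0.26  0.08  1.88 -0.38  0.76 -0.82]
-45 60 120 -1 [-0.26  0.08  1.88 -0.38  0.76  2.32]
-45 60 160 1 [-0.23  0.    1.88 -0.36  0.84 -0.83]
-45 60 160 -1 [-0.23  0.    1.88 -0.36  0.84  2.31]
-45 60 200 1 [-0.21 -0.07  1.86 -0.35  0.93 -0.84]
-45 60 200 -1 [-0.21 -0.07  1.86 -0.35  0.93  2.3 ]
```

```bash
cat >> h.py <<'E'
def att(yaw,pitch,sg=1):
    x=np.array([np.cos(yaw),np.sin(yaw),0]);f=x*np.cos(pitch)-np.array([0,0,1])*np.sin(pitch)
    sd=sg*np.cross([0,0,1],x);return f,R2q(np.stack([sd,f,np.cross(sd,f)],1))
def save(c,fn):
    cv2.imwrite(fn+".png",c['image']);np.savez(fn+".npz",**{k:v for k,v in c.items()})
def load(fn):
    d=np.load(fn+".npz",allow_pickle=True);return {k:(d[k] if d[k].ndim else d[k].item()) for k in d}
E
python3 - <<'E'
from h import *
scr=np.array([548,-196,137.])
for i,(yaw,p,d) in enumerate([(-45,60,130),(-22,60,130)]):
    f,q=att(np.radians(yaw),np.radians(p));bot.move_to((scr-f*d).tolist(),q)
    bot.dwell(0.2);c=cam("wrist");save(c,f"pics/wp{i}");print(bot.read_state()['clock'])
E
```

```text
2.2167
3.25
```

View pics/wp0.png

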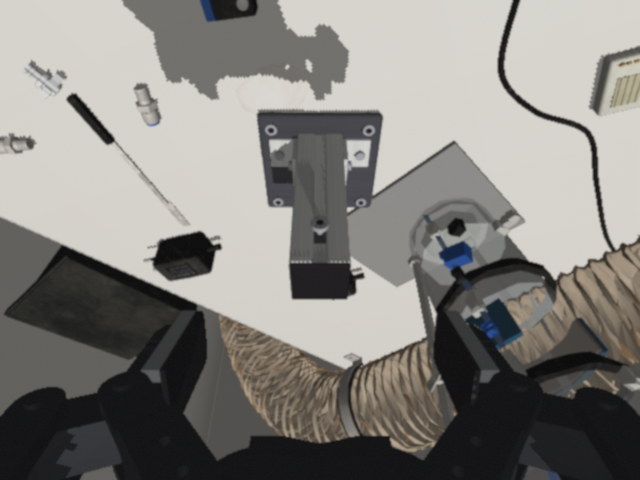

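View pics/wp1.png

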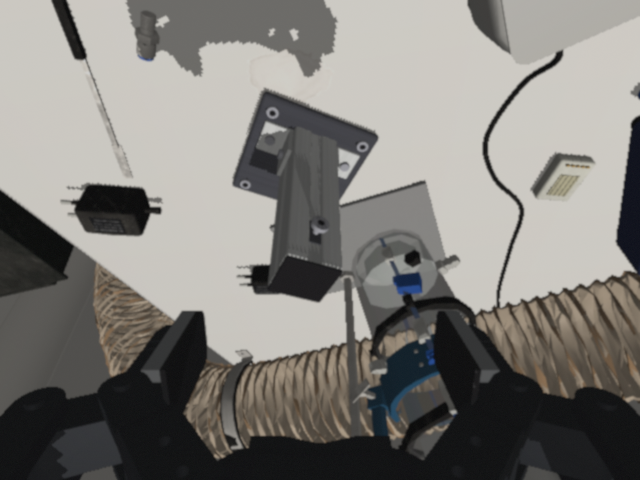

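The wrist views are upside down. The screw head shows at about (320,227) in the first and (320,224) in the second. I'll zoom in and triangulate.

Run:
```python
from h import *
a=[]
for i in (0,1):
    c=load(f"pics/wp{i}");im=c['image'][195:265,285:355];a.append(cv2.resize(im,(400,400),interpolation=cv2.INTER_CUBIC))
cv2.imwrite("pics/scz.png",np.hstack(a))
np.set_printoptions(precision=1,suppress=True)
for i in (0,1):
    c=load(f"pics/wp{i}");P=cloud(c)
    Q=P[100:320,220:400].reshape(-1,3);Q=Q[~np.isnan(Q[:,0])]
    top=Q[(Q[:,2]>152)&(Q[:,2]<180)&(abs(Q[:,0]-562)<40)&(abs(Q[:,1]+210)<40)]
    print("top z",np.percentile(top[:,2],[50,80,95]),cv2.minAreaRect(top[top[:,2]>155][:,:2].astype(np.float32)))
    yaw=-np.pi/4
    # front face points: z in 40..150, fit plane by RANSAC-ish iterated
    F=Q[(Q[:,2]>40)&(Q[:,2]<150)&(abs(Q[:,0]-548)<25)&(abs(Q[:,1]+196)<25)]
    n=np.array([np.cos(yaw),np.sin(yaw),0])
    for k in range(8):
        d=F@n;m=abs(d-np.median(d[abs(d-np.median(d))<6]))<(5 if k<4 else 3);G=F[m];ce=G.mean(0)
        u,s,vt=np.linalg.svd(G-ce,full_matrices=False);n=vt[2]*np.sign(vt[2]@np.array([1,-1,0]));
    e=np.array([-n[1],n[0],0]);e/=np.linalg.norm(e)
    G2=F[abs(F@n-ce@n)<2.5]
    print("plane yaw",np.degrees(np.arctan2(n[1],n[0])),n,"ctr",ce,len(G2),"lat",np.percentile(G2@e,[0,1,50,99,100]),"lat mid pt",ce@n)
    H=F[(F@n-ce@n<-3.5)]; print("screw pts",len(H),np.median(H,0),np.percentile(H@n-ce@n,[5,50]) if len(H) else 0)
    for z in (8,16): pass
    B=Q[(Q[:,2]>5)&(Q[:,2]<25)];print("plate z",np.percentile(B[:,2],[10,50,90]),cv2.minAreaRect(B[:,:2].astype(np.float32)))
```

```text
top z [162.3 162.7 163.1] ((563.4888916015625, -215.1950225830078), (40.020111083984375, 41.34215545654297), 44.82350158691406)
plane yaw -45.42635639614405 [ 0.7 -0.7  0. ] ctr [ 550.1 -201.7  100.7] 5013 lat [230.3 230.7 250.2 269.9 270.4] lat mid pt 529.9968599616026
screw pts 256 [ 543.8 -195.1  134.1] [-10.1  -9.1]
plate z [10.2 12.1 16.6] ((641.4747924804688, -250.09075927734375), (239.42489624023438, 232.38565063476562), 24.349897384643555)
top z [162.3 162.7 163.1] ((563.2481689453125, -215.337890625), (40.82438659667969, 41.233734130859375), 44.20472717285156)
plane yaw -45.19483412020304 [ 0.7 -0.7  0. ] ctr [ 549.3 -202.7  100.6] 4732 lat [227.9 228.2 246.6 267.2 268. ] lat mid pt 531.1015563868079
screw pts 248 [ 543.4 -195.8  134.4] [-10.   -9.1]
plate z [10.4 12.3 17. ] ((655.8602294921875, -245.55645751953125), (189.6012420654297, 271.135498046875), 54.42675018310547)
```

View pics/scz.png

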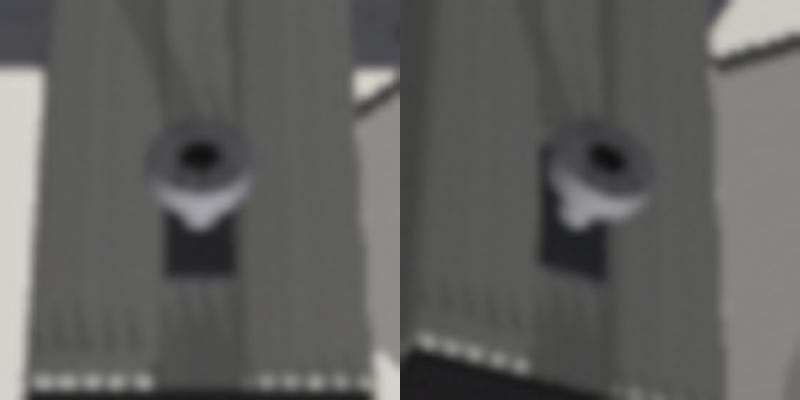

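Run:
```python
from h import *
np.set_printoptions(precision=2,suppress=True)
c0,c1=load("pics/wp0"),load("pics/wp1")
def tri(a,b):
    A=[];B=[]
    for o,d in (a,b):
        d=d/np.linalg.norm(d);M=np.eye(3)-np.outer(d,d);A.append(M);B.append(M@o)
    X=np.linalg.lstsq(np.vstack(A),np.hstack(B),rcond=None)[0]
    return X,[np.linalg.norm(A[i]@X-B[i]) for i in (0,1)]
X,r=tri(ray(c0,320.0,222.3),ray(c1,321.2,222.4));print("face ctr tri",X,r)
yaw=np.radians(-45.3);n=np.array([np.cos(yaw),np.sin(yaw),0]);e=np.array([-n[1],n[0],0])
print("face along n",X@n,"plane expected 530.5-9=521.5; lat",X@e)
for c,(u,v) in ((c0,(320,222.3)),(c1,(321.2,222.4))):
    print(dep(c,u,v),[dep(c,u+du,v+dv).round(1).tolist() for du,dv in ((-6,0),(6,0),(0,-4),(0,4))])
    # ray ∩ face plane n·X=521.5
    o,d=ray(c,u,v);k=(521.5-o@n)/(d@n);print("ray on face plane",o+k*d)
```

```text
face ctr tri [ 543.86 -194.65  132.34] [np.float64(0.1628586280604507), np.float64(0.16285862806035825)]
face along n 520.899773135788 plane expected 530.5-9=521.5; lat 249.6590520508202
[ 543.94 -194.7   132.47] [[540.7, -197.2, 132.9], [546.9, -192.0, 132.3], [543.9, -194.6, 128.8], [544.1, -194.8, 136.0]]
ray on face plane [ 544.3  -195.05  131.98]
[ 543.74 -194.57  132.25] [[540.8, -197.7, 133.7], [547.9, -191.8, 129.5], [543.9, -194.6, 128.3], [544.2, -194.8, 135.5]]
ray on face plane [ 544.48 -194.87  131.47]
```

Screw head face centre is (543.9,-194.7,132.3) with a 0.2 mm ray residual. The post top at 162.5 is 30 mm above it, as it should be. Now the logger.

Run:
```python
from h import *
lg=np.array([503,250,70.])
for i,(yaw,p,d) in enumerate([(0,62,140),(28,62,140)]):
    f,q=att(np.radians(yaw),np.radians(p));bot.move_to((lg-f*d).tolist(),q)
    bot.dwell(0.2);c=cam("wrist");save(c,f"pics/wl{i}");s=bot.read_state();print(s['clock'],s['joint_positions'].round(2),s['ft_force'].round(2))
f,q=att(np.radians(12),np.pi/2)
print(bot.ik([503,250,72],q),bot.ik([503,250,200],q))
f,q=att(np.radians(-45.3),np.pi/2)
for d in(0,60):
  for z in (140,160,200): print(bot.ik([535-.7*d,-185+.7*d,z],q))
```

```text
5.075 [ 0.56  0.1   1.98 -0.4   0.69 -0.75] [-0.32  0.3  -0.04]
6.3 [ 0.36  0.04  2.04  0.11  0.58 -1.78] [ 0.23  0.48 -0.15]
[ 3.96053763e-01  5.34201184e-01  1.64257358e+00 -4.44089210e-16
  9.64817888e-01 -1.38418207e+00] [ 3.96053763e-01  3.70658356e-01  1.54749426e+00 -4.44089210e-16
  1.22344004e+00 -1.38418207e+00]
[-0.39762323  0.44764631  1.58966099  0.          1.10428536 -1.17778541]
[-0.39762323  0.42338609  1.57335561  0.          1.14485096 -1.17778541]
[-0.39762323  0.3800546   1.53450945  0.          1.22702861 -1.17778541]
[-0.35367458  0.34153072  1.74181771  0.          1.05824422 -1.13383675]
[-0.35367458  0.31475831  1.72506006  0.          1.10177428 -1.13383675]
[-0.35367458  0.26698504  1.68531433  0.          1.18929329 -1.13383675]
```

View pics/wl0.png

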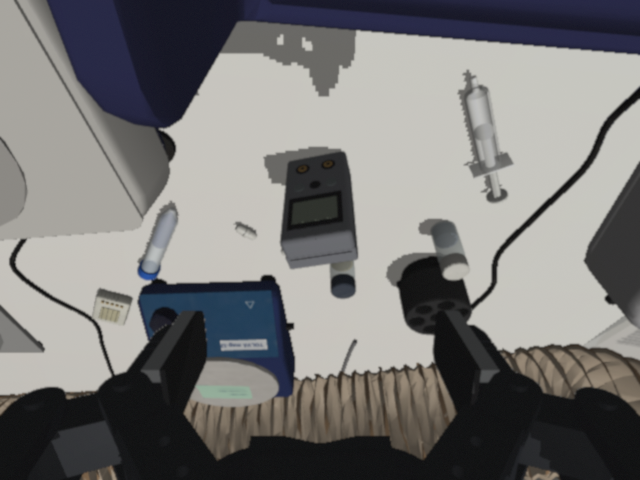

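View pics/wl1.png

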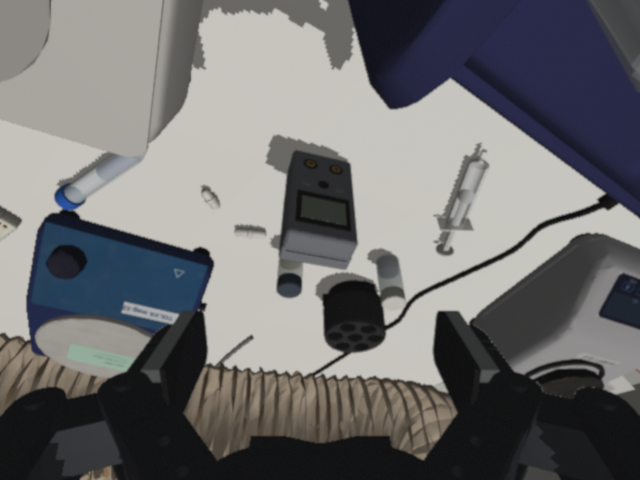

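The logger's display front faces the robot. Its top edge is at about (318,250) in both views, with the vials just behind it. Next I fit the top and front.

Run:
```python
from h import *
np.set_printoptions(precision=2,suppress=True)
for i in (0,1):
    c=load(f"pics/wl{i}");P=cloud(c);Q=P[140:275,270:370].reshape(-1,3);Q=Q[~np.isnan(Q[:,0])]
    T=Q[(Q[:,2]>85)&(Q[:,2]<100)]; zt=np.median(T[T[:,2]>89][:,2])
    T=Q[abs(Q[:,2]-zt)<1.5]; print("top z",zt,len(T),cv2.minAreaRect(T[:,:2].astype(np.float32)))
    F=Q[(Q[:,2]>10)&(Q[:,2]<85)];yaw=np.radians(12);n=np.array([np.cos(yaw),np.sin(yaw),0])
    ce=np.median(F,0)
    for k in range(8):
        d=(F-ce)@n;G=F[abs(d)<(4 if k<4 else 1.5)];ce=G.mean(0);vt=np.linalg.svd(G-ce,full_matrices=False)[2];n=vt[2]*np.sign(vt[2][0])
    y=np.arctan2(n[1],n[0]);h=np.array([np.cos(y),np.sin(y),0]);e=np.array([-h[1],h[0],0])
    l=np.percentile(G@e,[.3,99.7]);d=ce@h+14
    print("yaw",np.degrees(y),"tilt",n[2],"front ctr",ce,"lat",l,l[1]-l[0],"centre",h*d+e*l.mean(),"z",np.percentile(G[:,2],[0,100]))
a=[cv2.resize(load(f"pics/wl{i}")['image'][140:300,260:380],(390,520),interpolation=cv2.INTER_CUBIC) for i in (0,1)]
cv2.imwrite("pics/wlz.png",np.hstack(a))
```

```text
top z 92.75949441621319 2065 ((502.4165954589844, 247.2811279296875), (30.0046329498291, 47.69136047363281), 13.096094131469727)
yaw 12.515963980753538 tilt 0.007143165819412238 front ctr [488.49 244.82  51.35] lat [109.54 155.59] 46.050936966050784 centre [502.28 247.29   0.  ] z [10.02 84.95]
top z 92.86735994484262 2047 ((502.63177490234375, 246.93748474121094), (29.33970069885254, 47.585113525390625), 13.073176383972168)
yaw 12.843023250680133 tilt 0.00783400899456331 front ctr [488.85 243.29  51.3 ] lat [106.17 152.1 ] 45.929889389762494 centre [502.37 246.98   0.  ] z [10.04 85.  ]
```

View pics/wlz.png

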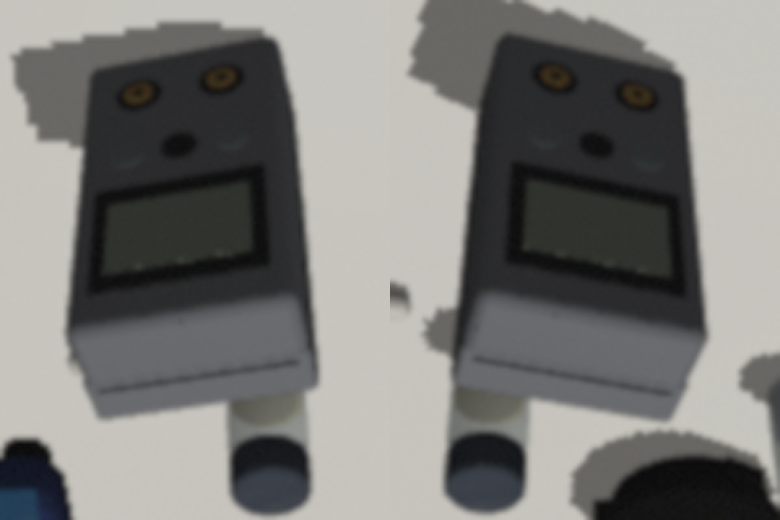

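Logger centre is (502.4,247.1) at yaw 12.8°, with the top measured at 92.8 against 92 expected. I grasp it from above.

Run:
```python
from h import *
np.set_printoptions(precision=2,suppress=True)
f,q=att(np.radians(12.8),np.pi/2)
bot.move_to([502.4,247.1,150],q)
bot.servo_line([502.4,247.1,73],speed=120)
bot.dwell(.1);s=bot.read_state();print(s['clock'],s['ee_pos'],s['ft_force'])
bot.move_gripper(44,grip_force=60);s=bot.read_state();print(s['clock'],s['ee_pos'],s['ft_force'],s['grip_width'])
bot.dwell(.15)
bot.servo_line([502.4,247.1,93],speed=60);bot.dwell(.2)
s=bot.read_state();print(s['clock'],s['ee_pos'],s['ft_force'],s['grip_width'])
save(cam("wrist"),"pics/held");save(cam("scene"),"pics/helds")
```

```text
7.775 [502.8  247.26  74.01] [-0.23  0.25  1.31]
8.2083 [502.56 247.27  73.41] [-1.34  0.89  5.06] 47.238888747787215
9.0417 [502.23 247.02  92.65] [-0.47 -0.31 -1.99] 47.15282717114054
```

View pics/held.png

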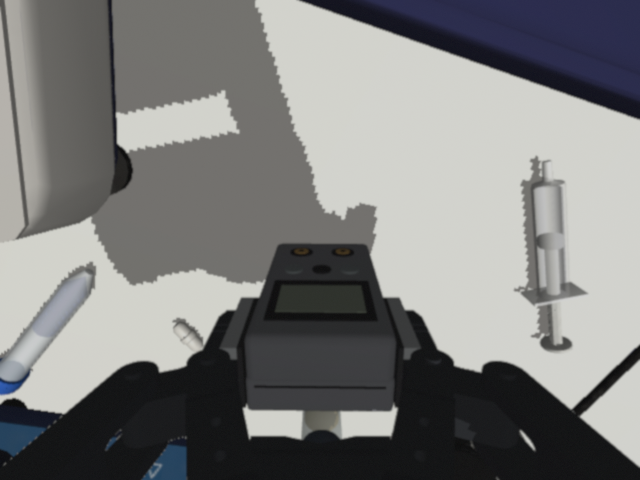

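View pics/helds.png

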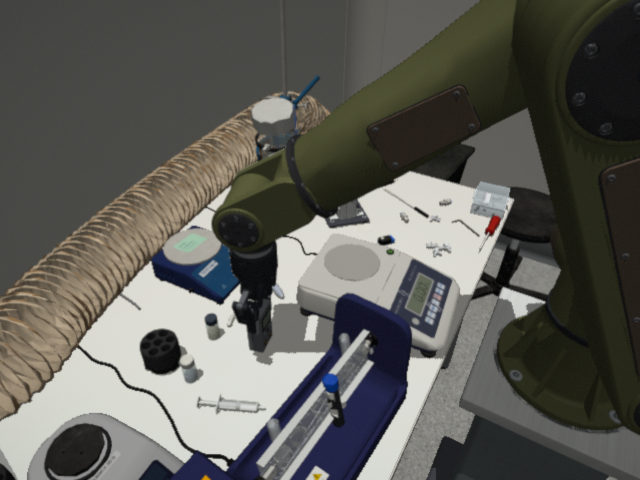

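The logger is held straight between the pads, and the weight reads about 2 N. I'll measure its pose in the tool frame from this depth image.

Run:
```python
from h import *
np.set_printoptions(precision=2,suppress=True)
c=load("pics/held");c['T']=np.array(c['mount'])
P=cloud(c)
T=P[345:380,262:380].reshape(-1,3);T=T[~np.isnan(T[:,0])]
T=T[abs(T[:,1]-np.median(T[:,1]))<1.5]
print("top in tool y",np.median(T[:,1]),"x",np.percentile(T[:,0],[0,100]),"z",np.percentile(T[:,2],[0,1,99,100]))
F=P[244:325,262:385].reshape(-1,3);F=F[~np.isnan(F[:,0])]
ce=np.median(F,0);n=np.array([0,0,1.])
for k in range(8):
    d=(F-ce)@n;G=F[abs(d)<(5 if k<3 else 1.5)];ce=G.mean(0);n=np.linalg.svd(G-ce,full_matrices=False)[2][2];n*=np.sign(n[2])
print("front",ce,n,np.percentile(G[:,0],[.5,99.5]),np.percentile(G[:,1],[0,100]))
```

```text
top in tool y -19.72209996795395 x [-19.72  17.42] z [-2.14 -1.26 11.52 12.09]
front [-0.6  19.17 14.27] [0.   0.01 1.  ] [-23.34  21.87] [-13.06  70.1 ]
```

Run:
```python
from h import *
np.set_printoptions(precision=2,suppress=True)
c=load("pics/held");c['T']=np.array(c['mount'])
P=cloud(c)
cv2.imwrite("pics/heldz.png",cv2.resize(c['image'][235:415,220:420],None,fx=3.2,fy=3.2,interpolation=cv2.INTER_CUBIC))
F=P[248:330,230:410]
for v in (250,255,260,265,270,275,280,285):
    r=P[v,240:400];ok=np.abs(r[:,2]-14.3)<3
    xs=r[ok][:,0];print(v,np.where(ok)[0][[0,-1]]+240,xs.min(),xs.max(),(xs.min()+xs.max())/2)
```

```text
250 [276 367] -23.337415559697614 22.27535403436348 -0.5310307626670667
255 [274 369] -23.317919028345052 22.468669685165484 -0.42462467158978434
260 [272 370] -23.562654718372464 22.19283776567381 -0.6849084763493263
265 [270 372] -24.20490873842297 22.338942652586166 -0.9329830429184014
270 [269 374] -23.435639285048914 23.04669540338143 -0.19447194083374164
275 [267 375] -23.635922017495524 22.23755494260253 -0.6991835374464976
280 [265 376] -23.843893361469675 21.872695478662678 -0.9855989414034987
285 [263 378] -24.3825224505826 22.00187232697117 -1.190325061805714
```

View pics/heldz.png

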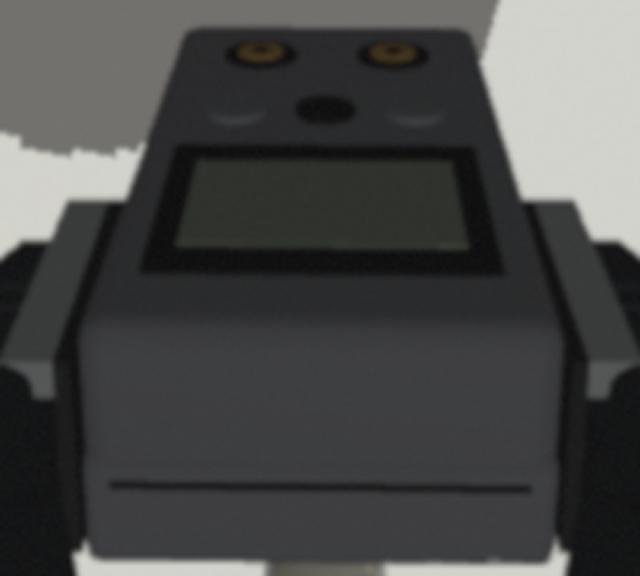

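The logger sits square in the jaws. The camera puts it 0.65 mm toward -x of the tool, which I take as camera bias and correct the screw's lateral for. Now I carry it to the approach point and begin probing gently.

```bash
cat >> h.py <<'E'
yw=np.radians(-45.3);N=np.array([np.cos(yw),np.sin(yw),0]);E_=np.array([-N[1],N[0],0])
LAT=250.2
QH=att(yw,np.pi/2)[1]
def pos(n,z,lat=LAT): return (N*n+E_*lat+np.array([0,0,z])).tolist()
def nlz(s=None):
    s=s or bot.read_state();p=s['ee_pos'];F=s['ft_force'];return np.array([p@N,p@E_,p[2],F@N,F@E_,F[2]]),s['clock']
E
python3 - <<'E'
from h import *
np.set_printoptions(precision=2,suppress=True)
bot.servo_line([502.4,247.1,205],speed=200)
bot.move_to(pos(470,205),QH)
bot.servo_line(pos(480,153),speed=120)
bot.dwell(.3)
print(*nlz());print(bot.read_state()['tool_rot'],QH)
save(cam("scene"),"pics/app")
E
```

```text
[480.1  250.28 153.53  -0.2    0.37  -1.95] 12.2417
[-0.65  0.65  0.27 -0.27] [np.float64(-0.6539876669083661), np.float64(0.6539876669083661), np.float64(0.2688868377807881), np.float64(-0.2688868377807881)]
```

View pics/app.png

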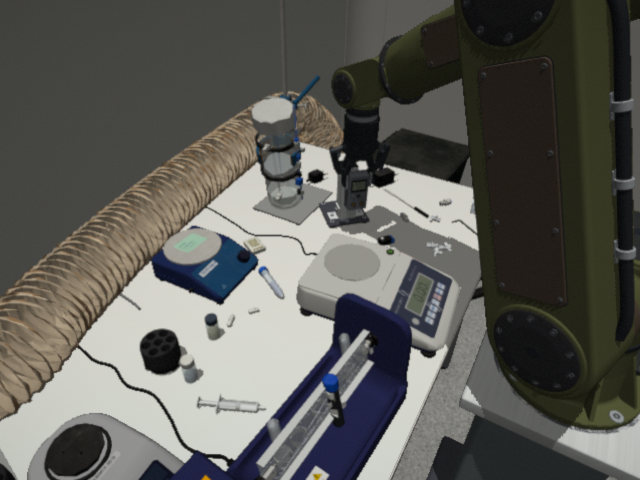

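The logger is in front of the post, upright and clear of everything. Now the first probe, at nominal height.

```bash
cat >> h.py <<'E'
def probe(z,lat=LAT,start=502.5,end=514.9,sp=12,th=3.5):
    bot.servo_line(pos(start,z,lat),speed=25);bot.dwell(.15)
    b,_=nlz()
    hit=bot.servo_line(pos(end,z,lat),speed=sp,until_force=th)
    a,t=nlz();print("z",z,"base",b,"hit",hit,a,"t",round(t,2));return hit,a
E
python3 - <<'E'
from h import *
np.set_printoptions(precision=2,suppress=True)
bot.servo_line(pos(500,152.5),speed=60)
for dz in (0,2):
    hit,a=probe(152.5+dz)
    if a[0]>511.5: print("IN");break
    bot.servo_line(pos(503,152.5+dz),speed=25)
E
```

```text
z 152.5 base [502.43 250.22 152.52   0.44   0.56  -2.  ] hit True [513.97 250.05 151.84  -0.64   0.14  -2.27] t 14.1
IN
```

Run:
```python
from h import *
np.set_printoptions(precision=2,suppress=True)
for i in range(3):
    bot.dwell(.15);print(*nlz(),bot.read_state()['moment'])
save(cam("scene"),"pics/in1");save(cam("wrist"),"pics/in1w")
```

```text
[513.76 249.95 151.37  -0.68  -0.33  -2.4 ] 14.25 [ 0.02  0.01 -0.02]
[513.76 249.98 151.41   0.62  -0.25  -2.17] 14.4 [-0.02  0.04 -0.06]
[513.81 249.99 151.49  -0.59   0.49  -2.43] 14.55 [-0. -0. -0.]
```

Run:
```python
from h import *
a=load("pics/in1")['image'][120:260,290:430];b=load("pics/in1w")['image']
cv2.imwrite("pics/in1c.png",np.hstack([cv2.resize(a,(400,400),interpolation=cv2.INTER_CUBIC),cv2.resize(b,(400,300))[:,:].copy() if 0 else cv2.copyMakeBorder(cv2.resize(b,(400,300)),0,100,0,0,0)]))
```

```text
(no output)
```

View pics/in1c.png

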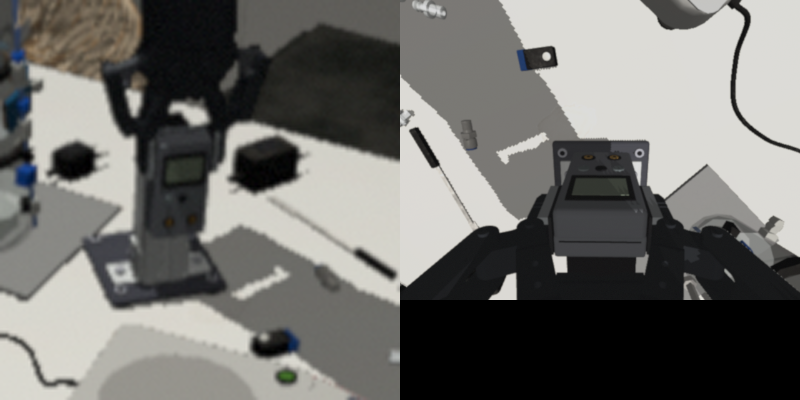

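There is no steady contact and the back is about 7 mm past the head's face, so the head is inside the opening. I'll feel for the post face to calibrate depth, then centre the plate on the shank.

Run:
```python
from h import *
np.set_printoptions(precision=2,suppress=True)
z=151.5
b=nlz()[0]
hit=bot.servo_line(pos(518,z),speed=6,until_force=3.5);a,t=nlz();print(hit,b,a,t)
bot.dwell(.1);print(*nlz())
```

```text
True [513.82 250.   151.55  -0.36   0.37  -2.08] [513.94 249.9  150.93  -0.46   0.93  -1.32] 14.95
[513.76 249.84 150.55   0.24  -0.04  -1.91] 15.05
```

Run:
```python
from h import *
np.set_printoptions(precision=2,suppress=True)
bot.dwell(.3);print(*nlz())
p=bot.read_state()['ee_pos']
bot.servo_line(pos(513.8,151.5),speed=8);
for i in range(3): bot.dwell(.1);print(*nlz())
```

```text
[513.78 249.84 150.57  -0.08   0.04  -2.36] 15.35
[513.8  250.22 151.51   0.47  -0.45  -1.9 ] 15.7083
[513.8  250.17 151.48   0.22  -0.61  -1.54] 15.8083
[513.82 250.2  151.5    0.33  -0.3   -2.97] 15.9083
```

Run:
```python
from h import *
np.set_printoptions(precision=2,suppress=True)
for n in (514.4,515.0,515.6,516.2):
    hit=bot.servo_line(pos(n,151.5),speed=8,until_force=6);x,t=nlz();bot.dwell(.12)
    F=[nlz()[0] for _ in range(1)];print(n,hit,x,F[0],t)
    if hit or abs(F[0][3])>3.5: break
```

```text
514.4 False [514.24 250.18 151.48  -2.26   0.24  -0.43] [514.23 250.21 151.47  -3.36  -0.56  -0.96] 16.1583
515.0 False [514.27 250.21 151.44  -9.4   -0.9    2.86] [514.26 250.23 151.43  -9.38  -0.28   2.84] 16.525
```

Post contact came at TCP n=514.2, with -9.4 N there, so I back off now to mid-shank (513.0). Then I let it down slowly.

Run:
```python
from h import *
np.set_printoptions(precision=2,suppress=True)
bot.servo_line(pos(513.0,151.5),speed=10);bot.dwell(.15)
F=[]
for _ in range(5): F.append(nlz()[0]);bot.dwell(.03)
print(np.mean(F,0),F[-1])
for z in np.arange(149.5,137,-2.0):
    hit=bot.servo_line(pos(513.0,z),speed=14,until_force=6);bot.dwell(.08);x,t=nlz();print(z,hit,x,round(t,2))
    if hit or x[5]>2.5 or np.hypot(x[3],x[4])>4: break
```

```text
[513.1  250.18 151.5    0.03   0.05  -1.98] [513.08 250.17 151.51  -0.    -0.64  -2.13]
149.5 False [512.99 250.19 149.46  -0.27   0.03  -1.96] 17.68
147.5 False [512.98 250.21 147.49   0.41  -0.36  -2.61] 18.06
145.5 False [513.   250.21 145.49  -0.01   0.43  -1.47] 18.43
143.5 False [513.   250.19 143.5    0.29   0.07  -1.62] 18.81
141.5 False [513.   250.21 141.5    0.28  -0.24  -2.2 ] 19.18
139.5 False [513.   250.22 139.47   0.52   0.73  -1.7 ] 19.56
137.5 False [512.99 250.21 137.48   0.26  -0.97  -2.59] 19.93
```

Run:
```python
from h import *
np.set_printoptions(precision=2,suppress=True)
z=137.5
while z>130:
    z-=0.5
    bot.servo_line(pos(513.0,z),speed=8);bot.dwell(.08);x,t=nlz();print(round(z,2),x,round(t,2))
    if x[5]>2.0: break
```

```text
137.0 [513.03 250.22 137.07   0.27   0.05   0.03] 20.27
136.5 [513.12 250.23 136.76  -0.09  -0.09   3.39] 20.6
```

It touches at z≈137.1, about 16 mm below the opening, so it is at the slot's upper end. Now I build the tug up in small steps and hold it.

Run:
```python
from h import *
np.set_printoptions(precision=2,suppress=True)
z=136.5
def mf(n=4):
    L=[]
    for _ in range(n): bot.dwell(.03);L.append(nlz()[0])
    return np.mean(L,0)
for k in range(12):
    m=mf();print(round(z,2),m)
    if m[5]>8.6: break
    z-=min(0.25,max(0.05,(9.3-m[5])/12))
    bot.servo_line(pos(513.0,z),speed=5)
t0=nlz()[1];L=[]
while nlz()[1]-t0<1.2: bot.dwell(.05);L.append(nlz()[0])
L=np.array(L);print("hold",L.mean(0),"min/max Fz",L[:,5].min(),L[:,5].max(),nlz()[1])
bot.servo_line(pos(513.0,137.0),speed=8);bot.dwell(.15);print(mf(),nlz()[1]);save(cam("wrist"),"pics/seat");save(cam("scene"),"pics/seats")
```

```text
136.5 [513.13 250.25 136.74  -0.43  -0.12   3.28]
136.25 [513.18 250.26 136.59  -0.58  -0.45   5.47]
136.0 [513.23 250.28 136.49  -1.35  -0.45   6.71]
135.78 [513.26 250.3  136.41  -1.3   -0.81   7.88]
135.67 [513.3  250.3  136.37  -1.43  -1.03   8.31]
135.58 [513.3  250.32 136.32  -1.79  -1.02   9.29]
hold [513.3  250.31 136.33  -1.85  -0.63   8.99] min/max Fz 8.132266071352651 9.795161086090499 23.85
[512.96 250.18 136.89   0.03   0.16   0.92] 24.4583
```

The tug held at about 9 N from the robot, which is about 11 N on the shank. The reading stayed steady between 8.1 and 9.8 N with no give. I eased it off, and now I let go and rise.

Run:
```python
from h import *
np.set_printoptions(precision=2,suppress=True)
bot.move_gripper(60);bot.dwell(.2);print(*nlz(),bot.read_state()['grip_width'])
bot.move_gripper(75)
save(cam("wrist"),"pics/rel")
bot.servo_line(pos(512.9,175),speed=50);print(*nlz())
bot.servo_line(pos(505,230),speed=100)
f,q=att(yw,np.radians(60))
save(cam("scene"),"pics/rels")
scr=np.array([548,-196,120.])
bot.move_to((scr-f*170).tolist(),q);bot.dwell(.3);c=cam("wrist");save(c,"pics/fin");print(nlz()[1])
save(cam("scene"),"pics/fins")
```

```text
[513.01 250.19 136.99  -0.16   0.07  -0.02] 25.0417 60.08666003784251
[512.75 250.12 174.68  -0.29   0.26  -0.28] 26.3
27.95
```

View pics/fin.png

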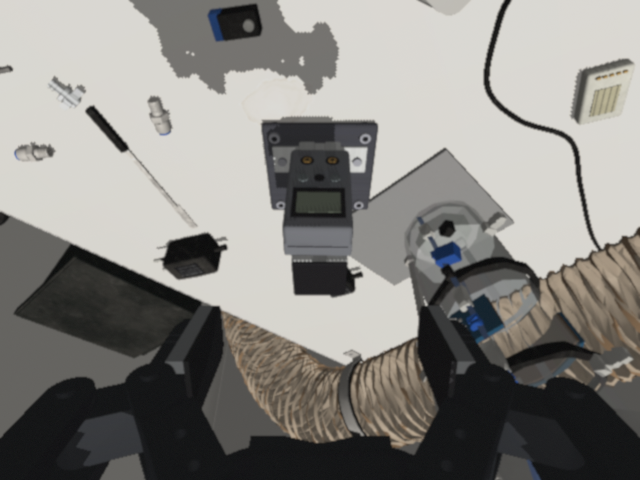

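View pics/fins.png

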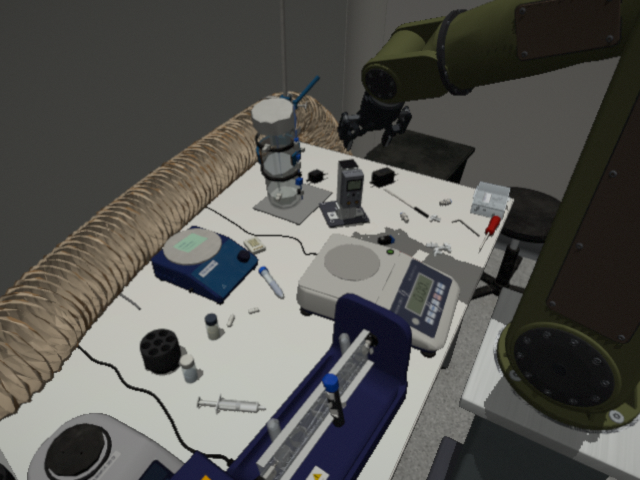

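The logger hangs by itself at about (318,205) in the wrist view. It looks straight and the other things look undisturbed. I'll do a numeric check and then hand in.

Run:
```python
from h import *
np.set_printoptions(precision=3,suppress=True)
c=load("pics/fin");P=cloud(c);F=P[140:255,270:365].reshape(-1,3);F=F[~np.isnan(F[:,0])]
F=F[(F[:,2]>65)&(F[:,2]<128)];n=N.copy();ce=np.median(F,0)
for k in range(8):
    d=(F-ce)@n;G=F[abs(d)<(4 if k<4 else 1.5)];ce=G.mean(0);n=np.linalg.svd(G-ce,full_matrices=False)[2][2];n*=np.sign(n[0])
print("front n",n,"yaw",np.degrees(np.arctan2(n[1],n[0])),"tilt deg",np.degrees(np.arcsin(n[2])),"front along N",ce@N)
Q=P[150:270,270:365].reshape(-1,3);Q=Q[Q[:,2]>0];T=Q[(Q@N<523)&(Q[:,2]>120)];print("top z",np.percentile(T[:,2],[50,90]))
G=G[G[:,2]<110];e=G@E_;zz=G[:,2];L=[]
for z0 in range(68,110,4):
    m=abs(zz-z0)<2
    if m.sum()>20:L.append((z0,e[m].min(),e[m].max()))
L=np.array(L);print("roll deg",np.degrees(np.arctan(np.polyfit(L[:,0],L[:,1:].mean(1),1)[0])))
a=cv2.absdiff(cv2.imread("pics/scene0.png"),load("pics/fins")['image']).max(2)>60
print("changed px near vials/syringe/tube",a[255:415,140:245].sum(),a[370:420,190:270].sum(),"spatula/fitting/driver",a[185:250,375:450].sum())
bot.finish_job();print(bot.read_state()['clock'])
```

```text
front n [ 0.702 -0.712  0.03 ] yaw -45.41689250364447 tilt deg 1.7357123382416768 front along N 501.049628472023
top z [150.216 156.579]
roll deg -1.1004203773633061
changed px near vials/syringe/tube 0 0 spatula/fitting/driver 588
the job is handed in; nothing more can be done
the job is handed in; nothing more can be done
```

The logger is hanging upright by itself on the post's screw, and I handed the job in with the robot clear. The clock last read about 28 s before hand-in.

**Fitting:** The screw's head went into the opening on the first probe, at nominal height. I then felt for the post face, lined the plate up with the shank, and lowered the logger until it touched about 14.4 mm further down. That fits the upper end of the slot, allowing for entry slightly off the opening's centre.

**Tug:** I pulled down for 1.2 s with a mean of 9.0 N (8.1–9.8 N), which with the weight puts about 11 N on the shank. Nothing gave.

**Last checks:**
- After letting go, the logger stayed put, leaning about 1.7° forward or back and rolled about 1.1° by the depth image; both are close to the measuring error.
- Wrist force was near zero once I released.
- The area round the vials, the syringe and the tube showed no changed pixels.

**What did not go cleanly:**
- Two of the force stops went off early (one in the probe, one while feeling for the post) without any lasting contact. They looked like noise or a light brush.
- While feeling for the post face, the push reached about 9.4 N before I backed off, more than I had meant.
- The area round the spatula, fitting and driver module showed 588 changed pixels. I put this down to the arm's shadow there. By eye those things look unmoved in the before and after pictures, but I did not measure their positions.

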